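# Feed a carrier through the sprung flap of the polishing cabinet

### The job

Take the red push stick by its upright wooden handle and use it to push the wooden carrier block along the trough and in through the orange sprung flap of the blue cabinet, until you feel it press lightly (the push rising some 3 to 5 N above what the sliding took) against the sprung backstop hidden inside; do not ram the backstop towards the end of its travel. Then draw the stick out so that the flap closes with the carrier left resting against the backstop, lay the stick flat on the grey mat it came from, and leave everything else on the bench alone.

Things in the scene. Friction and masses are not known exactly. Their poses are not given: they have to be found in the camera images.
- hatch: Fixed blue polishing cabinet, 270 mm deep, 200 wide, 154 tall, with an open infeed trough in front. Origin: bench level (z = 0), on the sill under the closed flap, on the centre line of trough and tunnel. +x is the push direction, into the cabinet; y across, z up. Above z = 64 mm its front (x = 0) is a plain wall. Place and yaw vary.
- trough_mouth (a point): Open outer end of the trough, on the centre line of its floor: hatch x = -240 mm, z = 4 mm; axes as the hatch's. The trough runs from here to the flap: floor top at z = 4 mm, side guides 6 mm thick with tops at z = 22 mm, 64 mm clear between them. The floor goes on level through the tunnel behind the flap, which is 70 mm wide, 60 mm high and 264 mm deep.
- flap (a joint): Orange flap in the tunnel mouth, 66 wide, 54 high, 4 mm thick, hinged along its top edge at hatch x = 0, z = 60 mm. 0 rad = closed, hanging down; grows as pushed inwards (about 1.1 lying on the carrier, 1.45 at most); cannot swing outwards. A light spring, 0.5 to 2 N at its lower edge, shuts it once the carrier's rear face is over 48 mm inside and the stick is out.
- carrier: Light wooden carrier block with six brass ferrules sunk in its top: 80 mm along its x axis, 58 mm wide (y), 30 mm tall. Origin: centre of its underside. It starts in the trough on the 4 mm floor, its x axis along the push direction. On a 6 mm steel base strip. Slides with about 1 to 5 N of friction (mass 0.28 to 0.56 kg); the flap adds under 2 N.
- backstop (a joint): How far (m) the sprung stop plate hidden in the tunnel is pressed in: 0 untouched, 0.018 end. 600 N/m, no preload. Its place varies and is not told: the carrier meets it with its rear face 57 to 119 mm inside (hatch x). Press it 2 mm or more, never over 13 mm (7.8 N). When the stick draws back, friction keeps the carrier against it, a few mm pressed.
- push_stick: Push stick, 0.14 kg: straight red bar 280 long, 24 wide, 20 mm tall, with an upright dark wooden handle at its rear: 42 long (x), 26 wide (y), from z = 20 to 75 mm, centred at x = -255 mm. Origin: underside of the nose (the pushing end), on the centre line; x points forward out of the nose. Starts lying on the mat, handle nearer the robot.
- stick_grip (a point): Grip point in the middle of the push stick's handle, 54 mm above the stick's underside, 255 mm behind the nose; axes as the stick's.
- mat: Grey mat fixed on the bench, 340 mm along its x, 120 mm along its y, 4 mm thick. Origin: centre of its underside. The stick lies on it at the start, lengthwise, and is to be put back on it.
- glue: White glue bottle with red cap, 56 mm diameter, 130 mm tall, standing on the bench; origin at the base. Leave alone.
- tape: Cardboard roll ring, 90 mm outside, 22 mm tall, lying flat. Leave alone.
- tin: Amber glass jar, 60 mm diameter, 60 mm tall, standing on the cabinet's roof. Leave alone.
- screwdriver: Screwdriver lying on the cabinet's roof. Leave alone.
- blank: Dark wooden blank, 90 x 45 x 45 mm, lying on the bench. Leave alone.
- ferrule: Turned brass ferrule, 36 mm diameter, 34 mm tall, standing on the bench. Leave alone.
Things that resemble listed ones, but are neither listed nor needed, are in the scene too. Of the things that look like the carrier, take the one that is farthest to the robot's right at the start.

How it is judged (in metres and radians):
On the way, in this order (a step that is already met when the one before it is completed fails the run):
1. the push stick pushes the carrier in through the open flap (value of joint flap above 0.5 rad and contact force between push_stick and carrier above 0.3 N).
2. the carrier, pushed by the stick, presses the backstop by at least 2 mm (value of joint backstop above 0.002 m and contact force between push_stick and carrier above 0.3 N).
At the end, for the whole second after the job is handed in: The carrier is inside the cabinet behind the closed flap (flap under 0.08 rad) and still rests against the backstop (pressed more than 1 mm); the push stick lies upright, flat and at rest on the mat, its nose and its handle's centre both over the mat (value of joint backstop above 0.001 m and x of carrier in the frame of hatch above 0.088 m and value of joint flap below 0.08 rad and x of stick_grip in the frame of mat between -0.17 and 0.17 m and y of stick_grip in the frame of mat between -0.06 and 0.06 m and x of push_stick in the frame of mat between -0.17 and 0.17 m and y of push_stick in the frame of mat between -0.06 and 0.06 m and height (world z) of push_stick below 0.012 m and angle between push_stick's own z axis and vertical below 0.1 rad and linear speed of each of push_stick, carrier below 0.02 m/s); the robot touches nothing.
It fails at once if the backstop is rammed: pressed by more than 13 mm (about 8 N) (value of joint backstop above 0.013 m).
It fails at once if the stick presses on the carrier with more than 20 N (contact force between push_stick and carrier above 20 N).
It fails at once if a bystander (glue bottle, roll, jar, screwdriver, blank, ferrule) is moved more than 30 mm (distance of any of glue, tape, tin, screwdriver, blank, ferrule from where it was at the start of the episode above 0.03 m).
It also fails if it takes over 72 s, if anything falls off the work surface, if the arm or the gripper's body presses on something with over 40 N, if the wrist force passes 120 N, or if a joint passes its speed limit or range.

### The arm

A 6-joint arm with a two-finger parallel gripper is mounted at the origin on the work surface. World frame = base frame: x ahead of the robot, y to its left, z up, the work surface at z = 0. Lengths are in mm, angles in rad, forces in N, time in s.
With the tool pointing down it reaches from about 325 to 900 mm from the base axis. Payload 6.1 kg.
Tool frame: the origin (TCP) lies midway between the tips of the shut fingers; the grasp point (between the pads) lies 19 mm behind it; z points along the fingers, y is the line along which they close (so a half turn about z gives the same grasp; the last joint's range is limited). The gripper opens to 87 mm and grips with 3 to 60 N. Pads are 19 mm wide; open, the fingers measure 117 mm over their backs; the gripper's body (75 mm by 190 mm) begins 51 mm behind the grasp point.
Start: joints at [1.19, 0.22, 1.526, -0, 1.395, -0.126], TCP at [157.531, 604.814, 222.538] pointing down, gripper open.
Joint ranges: [-2.98, 2.98], [-0.91, 2.08], [0.09, 2.57], [-1.24, 4.39], [0.2, 2.65], [-2.68, 2.68]. Speed limits (rad/s): [2.57, 2.57, 3.01, 3.14, 3.14, 3.14].

### API

Orientations are given as a rotation vector (axis times angle).
In Python, from station import move_to, move_linear, goto_joints, command_gripper, dwell, inverse_kinematics, read_state, read_camera, camera_model, PlanningError, job_done gives the robot as it stands. The module is installed in compiled form; this text tells all that it offers. Calls block until the motion is done:
- move_to(position, orientation): joint-space move of the TCP to a pose.
- move_linear(position, rotation=None, vel=150, contact_N=None): straight line of the TCP; rotation=None keeps the orientation; vel is the mean speed in mm/s. With contact_N (N) it stops when the force on the tool has changed by that much, and returns True; else False.
- goto_joints(angles): joint-space move.
- command_gripper(opening): finger opening in mm; the grip force is fixed at half the most; returns when the fingers have stopped.
- dwell(seconds).
- inverse_kinematics(position, orientation): joint angles nearest the present ones, or None.
- read_state(): the state.
- read_camera(name): name is "scene" or "top" or "wrist"; returns the picture (480x640x3 uint8, red, green, blue); there is no depth.
- camera_model(name): a dict with "mtx" (3x3 intrinsics, pixels), "k1" (the pictures are not rectified: a ray, as slopes to the right and down, at radius r is drawn at 1 + k1 r^2 times it, then the intrinsics apply), "pose" (4x4, takes a point from camera to world coordinates). Camera axes: x right, y up, looking along -z (the intrinsics and any distortion apply to the point x, -y, -z); pixel columns grow to the right and rows downward; lengths in mm; the calibration is good to about 2 mm. A picture is of the moment at which its call begins: read the wrist's pose just before it. camera_model takes no time and is no camera call; for the wrist camera it gives the pose at the moment of the call.
A pose or a line that the arm cannot do raises PlanningError and nothing moves.
- job_done(): hands the job in; it is judged then, once.
The state is a dict: "time_s": time; "joints": joint angles; "qvel": joint speeds; "joint_torque": joint torques, N m; "tool_pos": TCP position; "orientation": TCP orientation; "contact_force": force on the tool from outside, world axes, zero at the start; "wrist_torque": the same for the moment, N m; "gripper_width": finger opening in mm; "grasp_force": force on a finger pad.
Only numpy, scipy, OpenCV 4.12 (cv2) and the standard library are available. Lean on these libraries where they do the work, as an engineer would, in place of code of your own. Each camera call takes 0.05 s, during which the arm holds its last target. There are 200 camera calls.

## Working session

There is one attempt and no reset: what is moved stays moved. The work goes in short steps, each a Python script; the robot and the scene stay as the last script left them, time stands still between calls to the robot, and variables do not carry over. Pictures are saved under pics/ and viewed, at most 10 in all, crops included, and the job is handed in when it is done.

```bash
mkdir -p pics
cat > h.py <<'E'
import numpy as np, cv2
from station import *
def ray(cam,uv,m=None):
    m=m or camera_model(cam); K=np.array(m["mtx"]); T=np.array(m["pose"])
    p=cv2.undistortPoints(np.array([[uv]],float),K,np.array([m["k1"],0,0,0.]))[0,0]
    d=T[:3,:3]@np.array([p[0],-p[1],-1]); return T[:3,3],d
def onz(cam,uv,z,m=None):
    o,d=ray(cam,uv,m); return o+d*(z-o[2])/d[2]
def proj(cam,P,m=None):
    m=m or camera_model(cam); K=np.array(m["mtx"]); T=np.linalg.inv(np.array(m["pose"]))
    c=T[:3,:3]@np.asarray(P,float)+T[:3,3]; a=np.array([c[0],-c[1]])/-c[2]
    a=a*(1+m["k1"]*(a@a)); return K[:2,:2]@a+K[:2,2]
E
python3 - <<'E'
from h import *
for n in("top","scene"):
    im=read_camera(n); cv2.imwrite(f"pics/{n}.png",im[:,:,::-1]); m=camera_model(n); print(n,np.round(m["mtx"],1).tolist(),m["k1"],np.round(m["pose"],3).tolist())
print(read_state())
E
```

```text
top [[435.3, 0.0, 322.2], [0.0, 435.3, 242.5], [0.0, 0.0, 1.0]] -0.05686460522645662 [[-0.001, 0.993, -0.116, 404.653], [-1.0, -0.004, -0.03, 5.828], [-0.03, 0.115, 0.993, 1087.031], [0.0, 0.0, 0.0, 1.0]]
scene [[517.8, 0.0, 314.1], [0.0, 517.8, 233.2], [0.0, 0.0, 1.0]] -0.03470849993661519 [[-0.183, -0.603, 0.776, 1338.202], [0.983, -0.117, 0.141, 157.578], [0.006, 0.789, 0.614, 742.074], [0.0, 0.0, 0.0, 1.0]]
{'time_s': 0.1, 'joints': array([ 1.18989789e+00,  2.21155095e-01,  1.52750866e+00, -5.61862228e-07,
        1.39470288e+00, -1.26089938e-01]), 'qvel': array([ 0.00088618, -0.00262377, -0.00160773,  0.00171184, -0.00211552,
        0.00030809]), 'joint_torque': array([ 2.35955049e-03, -4.95941877e+01, -3.88520443e+01,  7.02754827e-02,
        5.14242437e-02, -5.18230365e-05]), 'tool_pos': array([157.32319443, 604.29049491, 221.53547122]), 'orientation': array([-3.99113565e-01, -3.11568832e+00,  2.69735716e-03]), 'contact_force': array([-0.04723775,  0.01053954,  0.36071497]), 'wrist_torque': array([-0.01492209,  0.05439086, -0.02405206]), 'grasp_force': 0.0, 'gripper_width': 87.05915382490903}
```

View pics/top.png

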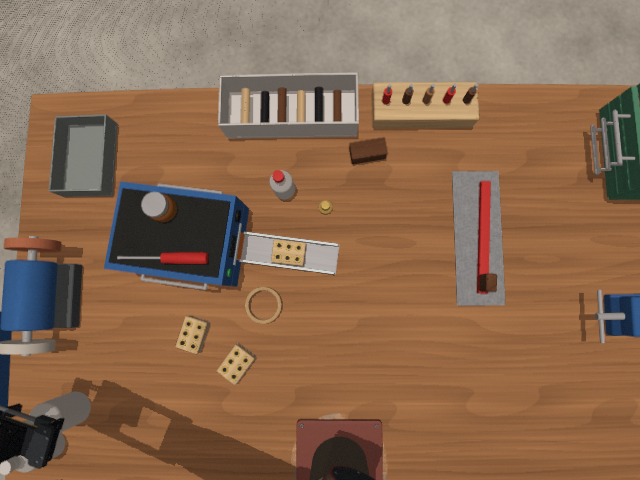

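View pics/scene.png

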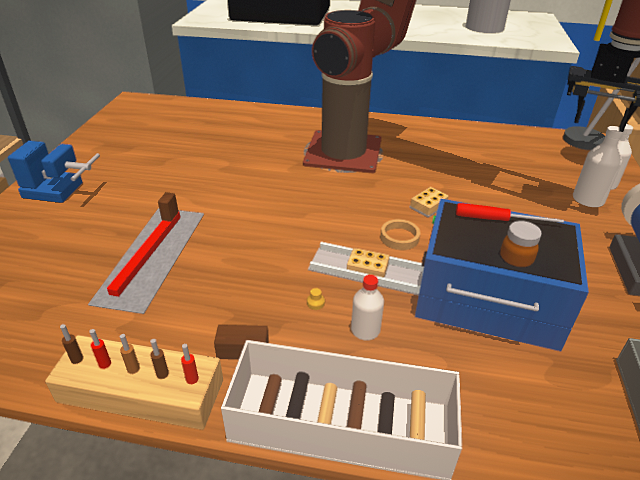

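The top view shows the mat at about (479,238), with the stick's nose at (485,181) and its handle at (488,282). The trough mouth is at (337,259), the carrier at (289,252) and the flap at about (240,248). The bottle is at (283,187). The carrier in the trough is the one farthest to the robot's right.

```bash
cat > meas.py <<'E'
from h import *
im=cv2.imread("pics/top.png"); hsv=cv2.cvtColor(im,cv2.COLOR_BGR2HSV); H,S,V=cv2.split(hsv)
def rect(mask,roi,name,z):
    x0,y0,x1,y1=roi; m=np.zeros_like(mask); m[y0:y1,x0:x1]=mask[y0:y1,x0:x1]
    m=cv2.morphologyEx(m,cv2.MORPH_CLOSE,np.ones((3,3),np.uint8))
    c=max(cv2.findContours(m,0,2)[0],key=cv2.contourArea)
    W=np.array([onz("top",p[0],z)[:2] for p in c],np.float32)
    (cx,cy),(w,h),a=cv2.minAreaRect(W); b=cv2.boxPoints(((cx,cy),(w,h),a))
    print(name,"c",round(cx),round(cy),"size",round(w),round(h),"ang",round(a,1),"box",np.round(b).astype(int).tolist()); return W
u=lambda c:(c*255).astype(np.uint8)
red=u(((H<8)|(H>172))&(S>170)&(V>120))
rect(red,(465,160,510,300),"bar z24",24)
rect(u(S<60)|red,(445,160,512,312),"mat z4",4)
rect(u((V<110)&(S>60)),(470,265,505,300),"handle(z79 top)",79)
rect(u((S<60)&(V>120)),(243,225,350,285),"trough z22",22)
rect(u((H>12)&(H<28)&(S>60)&(V>170)),(268,236,310,270),"carrier z34",34)
rect(u((H>100)&(H<125)&(S>100))|u((V<60)),(95,170,262,295),"cab z154",154)
E
python3 meas.py
python3 -c "
import cv2
im=cv2.imread('pics/top.png')
a=cv2.resize(im[160:310,200:350],(600,600),interpolation=2)
b=cv2.resize(im[160:310,450:500],(200,600),interpolation=2)
cv2.imwrite('pics/crop.png',cv2.hconcat([a,b]))"
```

```text
bar z24 c 565 -361 size 23 232 ang 86.2 box [[448, -365], [680, -380], [681, -357], [450, -342]]
mat z4 c 543 -351 size 338 119 ang 0.1 box [[374, -291], [374, -411], [713, -410], [712, -291]]
handle(z79 top) c 436 -342 size 44 62 ang 87.8 box [[404, -363], [466, -365], [468, -321], [406, -319]]
trough z22 c 504 120 size 238 76 ang 82.2 box [[451, 7], [526, -3], [558, 233], [483, 243]]
carrier z34 c 505 122 size 79 56 ang 82.9 box [[472, 86], [527, 79], [537, 157], [482, 164]]
cab z154 c 536 355 size 302 198 ang 82.3 box [[418, 219], [614, 192], [654, 491], [458, 518]]
```

View pics/crop.png

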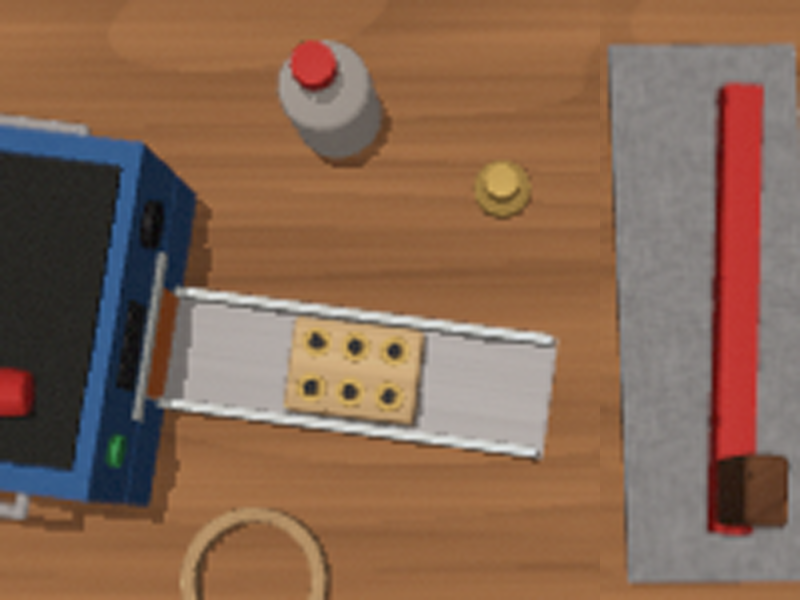

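The crop agrees with the fits. The trough's inner edges run straight from the mouth at about (337,259) to the orange flap at about (241,246). The handle's top centre is at about (492.7,282.5) and the bar's rear end at about (482.6,292.5). The fitted sizes match too: mat 338x119, trough width 76, carrier 79x56.

```bash
cat >> h.py <<'E'
from scipy.spatial.transform import Rotation as Rn
def rv(yaw,flip=0):   # tool y along heading yaw (or opposite), z down
    a=yaw+np.pi*flip; y=np.array([np.cos(a),np.sin(a),0]); z=np.array([0,0,-1.]); x=np.cross(y,z)
    return Rn.from_matrix(np.c_[x,y,z]).as_rotvec()
mouth=np.array([488.5,2.]); psi=np.radians(82.4); ux=np.array([np.cos(psi),np.sin(psi)])
E
python3 - <<'E'
from h import *
print("handle top",onz("top",(492.7,282.5),79),"bar rear",onz("top",(480.2,292.5),24),onz("top",(486.5,292.5),24), "bottle",onz("top",(286,195),0))
g=np.array([428,-351.])
gp=mouth-ux*200; ge=mouth+ux*(240+125-255)
for f in(0,1):
    for p,y in((g,np.radians(-3.8)),(gp,psi),(ge,psi)):
        for z in(41,150): 
            q=inverse_kinematics([*p,z],rv(y,f)); print(f,p.round(),z,None if q is None else np.round(q,2))
E
```

```text
handle top [ 427.4124302  -355.96927665   79.        ] bar rear [ 404.6948773  -344.28352133   24.        ] [ 404.60432165 -359.61241745   24.        ] bottle [653.68528764 131.42496282   0.        ]
0 [ 428. -351.] 41 [-0.83  0.26  1.85 -0.    1.03 -0.76]
0 [ 428. -351.] 150 [-0.83  0.11  1.79 -0.    1.24 -0.76]
0 [ 462. -196.] 41 [-0.56  0.14  1.99  0.    1.01 -2.  ]
0 [ 462. -196.] 150 [-0.56 -0.01  1.92  0.    1.23 -2.  ]
0 [503. 111.] 41 [ 0.06  0.17  1.95 -0.    1.02 -1.37]
0 [503. 111.] 150 [ 0.06  0.02  1.88 -0.    1.24 -1.37]
1 [ 428. -351.] 41 [-0.83  0.26  1.85 -0.    1.03  2.38]
1 [ 428. -351.] 150 [-0.83  0.11  1.79 -0.    1.24  2.38]
1 [ 462. -196.] 41 [-0.56  0.14  1.99 -0.    1.01  1.14]
1 [ 462. -196.] 150 [-0.56 -0.01  1.92 -0.    1.23  1.14]
1 [503. 111.] 41 [ 0.06  0.17  1.95 -0.    1.02  1.77]
1 [503. 111.] 150 [ 0.06  0.02  1.88 -0.    1.24  1.77]
```

Run:
```python
from h import *
s=read_state(); p=s["tool_pos"]
move_linear([p[0],p[1],360],vel=300)
yaw=np.radians(-3.8); r=rv(yaw,0)
move_to([427.5,-353,360],r)
move_to([427.5,-353,130],r)
m=camera_model("wrist"); im=read_camera("wrist"); cv2.imwrite("pics/w1.png",im[:,:,::-1])
print(np.round(m["pose"],2).tolist(), proj("wrist",[427.5,-353,79],m)); s=read_state(); print(s["time_s"],s["tool_pos"],s["contact_force"])
```

```text
[[1.0, 0.07, 0.01, 432.53], [-0.07, 0.97, 0.25, -285.12], [0.0, -0.25, 0.97, 293.39], [0.0, 0.0, 0.0, 1.0]] [321.53674082 260.94674673]
5.1417 [ 428.93377185 -354.41652027  132.47698499] [0.81668263 0.64202183 0.48914127]
```

View pics/w1.png

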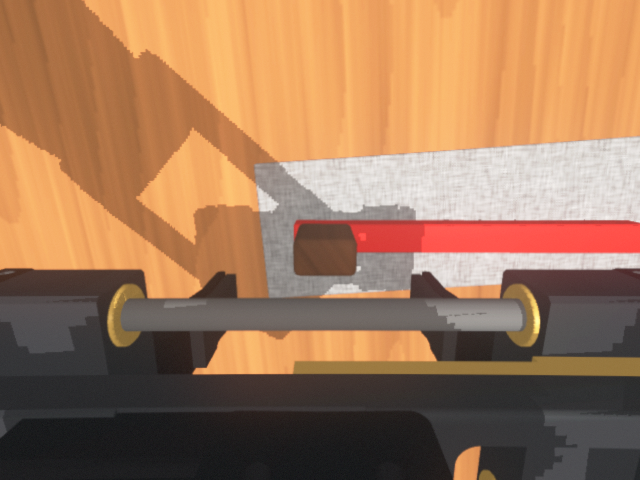

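The wrist view shows the handle top at about (325,259), against a predicted (321.5,261), and the bar runs level in the picture. That is well aligned, so I'll grasp, lift and go above the trough.

Run:
```python
from h import *
r=rv(np.radians(-3.8))
print(move_linear([429,-353,39],r,vel=100,contact_N=12)); 
command_gripper(30); s=read_state(); print(s["time_s"],s["tool_pos"],s["gripper_width"],s["grasp_force"])
move_linear([429,-353,150],r,vel=120)
gp=mouth-ux*202
move_to([*gp,150],rv(psi))
s=read_state(); print(s["time_s"],s["tool_pos"],s["gripper_width"],s["grasp_force"],s["contact_force"])
for n in("top","scene"): cv2.imwrite(f"pics/{n}2.png",read_camera(n)[:,:,::-1])
a=cv2.imread("pics/top2.png")[150:400,220:520]; b=cv2.imread("pics/scene2.png")[120:370,40:440]
cv2.imwrite("pics/c2.png",cv2.vconcat([cv2.resize(a,(400,300)),cv2.resize(b,(400,300))]))
```

```text
False
7.0167 [ 429.03441462 -353.02116698   39.01300093] 41.76320727800877 29.999459506943822
9.225 [ 461.67329639 -198.45903605  149.70402636] 42.121374396333316 29.999520373530686 [ 0.63013362 -0.29621086 -2.22034209]
```

View pics/c2.png

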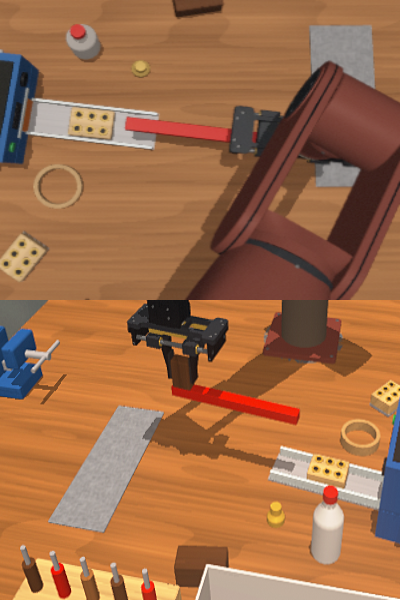

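The stick is held and its nose points along the trough, behind the carrier. In the scene crop the bar looks level. I'll check the nose position from two views and then lower.

Run:
```python
from h import *
def mask(f,x0,y0,x1,y1):
    im=cv2.imread(f); H,S,V=cv2.split(cv2.cvtColor(im,cv2.COLOR_BGR2HSV))
    m=(((H<8)|(H>172))&(S>150)&(V>110)).astype(np.uint8); o=np.zeros_like(m); o[y0:y1,x0:x1]=m[y0:y1,x0:x1]
    return max(cv2.findContours(o,0,1)[0],key=cv2.contourArea)[:,0,:]
t=mask("pics/top2.png",300,230,420,290); s=mask("pics/scene2.png",190,170,360,260)
print(t.min(0),t.max(0),s.min(0),s.max(0))
W=np.array([onz("top",p,135)[:2] for p in t],np.float32); print(cv2.minAreaRect(W),cv2.boxPoints(cv2.minAreaRect(W)).round().tolist())
nt=t[t[:,0]<=t[:,0].min()+1].astype(float); nose=nt.mean(0)
exp=np.r_[np.array([461.7,-198.5])+ux*255,135]
print("nose top cam",nose,"proj expected top centre",proj("top",exp)," scene rightmost",s[s[:,0]>=s[:,0].max()-1].tolist(),
 "proj corners",[np.round(proj("scene",exp+[*(np.array([-ux[1],ux[0]])*k),dz])).tolist() for k in(-12,12) for dz in(0,-20)])
c=mouth+ux*15
print([ (onz("top",nose,135)[:2]-mouth)@d for d in(ux,np.array([-ux[1],ux[0]]))])
```

```text
[314 248] [393 267] [211 190] [339 223]
((482.5843505859375, -32.8233642578125), (173.02767944335938, 24.22174835205078), 82.29561614990234) [[459.0, -117.0], [483.0, -120.0], [506.0, 51.0], [482.0, 55.0]]
nose top cam [314.45454545 252.90909091] proj expected top centre [313.3749189  251.52891103]  scene rightmost [[338, 218], [338, 217], [338, 216], [338, 215], [338, 214], [338, 213], [339, 212], [339, 211], [338, 210]] proj corners [[337.0, 216.0], [336.0, 224.0], [340.0, 209.0], [340.0, 217.0]]
[np.float64(49.95386332637647), np.float64(2.7610978171421747)]
```

Run:
```python
from h import *
r=rv(psi); P=lambda a,z=41:[*(mouth+ux*(a-255)),z]   # a: nose distance past the mouth
def st(t):
    s=read_state(); p=s["tool_pos"]; f=s["contact_force"]
    print(t,"t",round(s["time_s"],2),"nose",round((p[:2]-mouth)@ux+255,1),"z",round(p[2],1),"F",round(float(f[:2]@ux),2),f.round(2),"w",round(s["gripper_width"],2))
st("high")
move_linear(P(53,55),r,vel=120); st("pre")
print(move_linear(P(53),r,vel=25,contact_N=5)); st("low")
z=read_state()["tool_pos"][2]
print(move_linear(P(95,z),r,vel=25,contact_N=1.5)); st("touch")
a=(read_state()["tool_pos"][:2]-mouth)@ux+255
for b in (a+10,a+30,a+60): print(move_linear(P(b,z),r,vel=35,contact_N=10)); st("push")
for n in("top","scene"): cv2.imwrite(f"pics/{n}3.png",read_camera(n)[:,:,::-1])
cv2.imwrite("pics/c3.png",cv2.vconcat([cv2.resize(cv2.imread("pics/top3.png")[180:330,200:440],(480,300)),cv2.resize(cv2.imread("pics/scene3.png")[200:350,240:480],(480,300))]))
```

```text
high t 9.32 nose 52.5 z 149.9 F -0.1 [ 0.72 -0.2  -1.92] w 41.33
pre t 10.27 nose 52.7 z 55.7 F -0.16 [-0.15 -0.15 -0.87] w 41.97
False
low t 10.97 nose 53.0 z 40.9 F -0.32 [ 0.37 -0.38 -1.17] w 42.26
True
touch t 12.1 nose 83.1 z 40.4 F -0.15 [-0.17 -0.13 -1.16] w 41.81
False
push t 12.55 nose 93.6 z 40.7 F -0.38 [ 0.07 -0.39 -1.12] w 41.83
False
push t 13.28 nose 113.5 z 40.8 F 1.43 [ 0.18  1.42 -1.43] w 41.69
False
push t 14.28 nose 143.4 z 40.8 F -1.2 [ 0.35 -1.26 -1.89] w 41.73
```

View pics/c3.png

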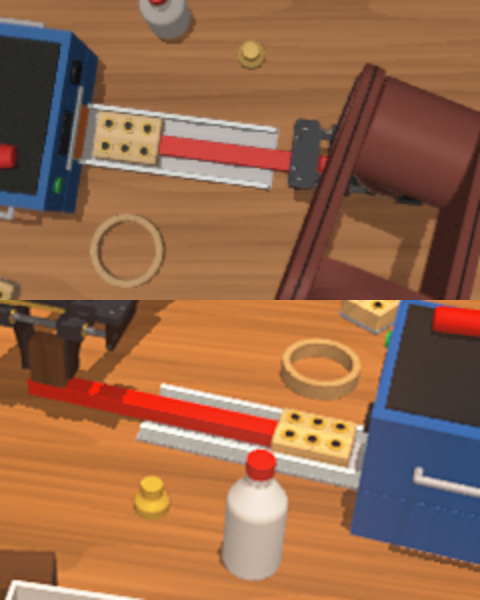

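The stick is pushing the carrier squarely, and the carrier is now just short of the flap (top crop about (128,135)). I'll go in through the flap and then search for the backstop in small steps.

```bash
cat >> h.py <<'E'
r=rv(psi)
def P(a,z=40.8): return [*(mouth+ux*(a-255)),z]
def nose(): return (read_state()["tool_pos"][:2]-mouth)@ux+255
def push(n=5):
    v=[]
    for _ in range(n): dwell(0.02); v.append(-float(read_state()["contact_force"][:2]@ux))
    return np.mean(v)
E
python3 - <<'E'
from h import *
a=nose()
for b in (a+30,a+60,a+90,240+30,240+48):
    print(move_linear(P(b),r,vel=35,contact_N=9),round(nose(),1),round(push(),2))
L=[]; b=288
while b<374:
    b+=2; c=move_linear(P(b),r,vel=20,contact_N=6); f=push(); L.append(f); n=nose()
    print(round(n-240,1),round(f,2),c, end=" | ")
    if c or (len(L)>3 and f-np.median(L[:max(3,len(L)-3)])>2.5): break
print(read_state()["time_s"])
E
```

```text
False 173.4 1.45
False 202.8 5.16
False 233.3 3.17
False 269.9 4.58
False 288.5 -1.88
50.0 0.23 False | 51.9 1.71 False | 54.1 1.38 False | 56.2 1.33 False | 58.2 1.29 False | 60.1 1.52 False | 62.1 1.79 False | 64.2 1.47 False | 66.2 1.64 False | 68.2 1.48 False | 70.1 1.56 False | 72.2 1.42 False | 74.2 1.57 False | 76.2 1.9 False | 78.1 1.67 False | 80.2 1.83 False | 82.2 1.89 False | 84.1 1.58 False | 86.1 1.93 False | 88.1 1.67 False | 90.1 1.72 False | 92.2 2.12 False | 94.1 1.68 False | 96.1 2.34 False | 97.9 3.71 False | 99.8 4.85 False | 28.3583
```

Contact began at about 95.5 mm, and the force then rises by the spring's 1.2 N per 2 mm. I'll press 1.5 mm more, withdraw, and look.

Run:
```python
from h import *
move_linear(P(341.5),r,vel=15,contact_N=6); print(nose()-240,push(),read_state()["time_s"])
move_linear(P(330),r,vel=20); print("back",push())
move_linear(P(235),r,vel=70); print(push())
move_linear(P(55),r,vel=120)
move_linear(P(55,150),r,vel=120)
s=read_state(); print(s["time_s"],s["gripper_width"],s["contact_force"])
for n in("top","scene"): cv2.imwrite(f"pics/{n}4.png",read_camera(n)[:,:,::-1])
cv2.imwrite("pics/c4.png",cv2.vconcat([cv2.resize(cv2.imread("pics/top4.png")[180:330,200:440],(480,300)),cv2.resize(cv2.imread("pics/scene4.png")[120:330,200:536],(480,300))]))
```

```text
101.04425131446061 6.377512150927826 28.6917
back -2.9024669411367223
-0.2051966911114927
33.8 41.7204164958428 [-0.39445057  0.15839257 -1.18180697]
```

View pics/c4.png

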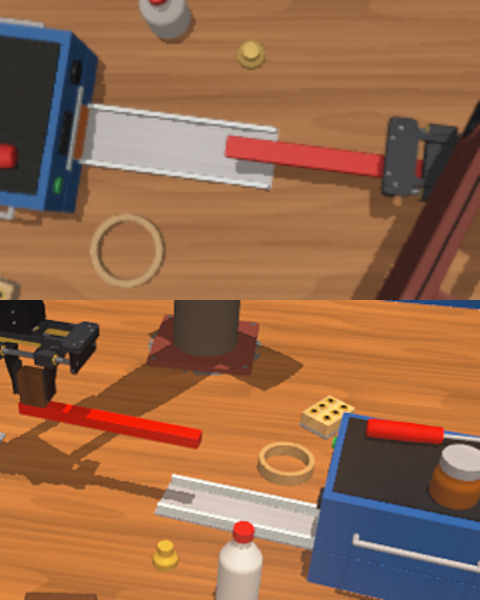

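The trough is empty, the orange flap hangs closed, and the peak rise was about 4.6 N. Now I'll lay the stick back on the mat.

Run:
```python
from h import *
r0=rv(0.)
move_to([424,-351,150],r0)
move_linear([424,-351,50],r0,vel=100)
print(move_linear([424,-351,38.5],r0,vel=15,contact_N=3), read_state()["tool_pos"])
command_gripper(85); dwell(.2)
move_linear([424,-351,200],r0,vel=120)
q=read_state()["joints"]; q[0]=0.2; goto_joints(q)
dwell(.5); print(read_state()["time_s"])
for n in("top","scene"): cv2.imwrite(f"pics/{n}5.png",read_camera(n)[:,:,::-1])
cv2.imwrite("pics/c5.png",cv2.vconcat([cv2.resize(cv2.imread("pics/top5.png")[160:320,200:520],(600,300)),cv2.resize(cv2.imread("pics/scene5.png")[150:330,80:440],(600,300))]))
```

```text
True [ 423.82320439 -350.88137145   39.00024175]
41.9583
```

View pics/c5.png

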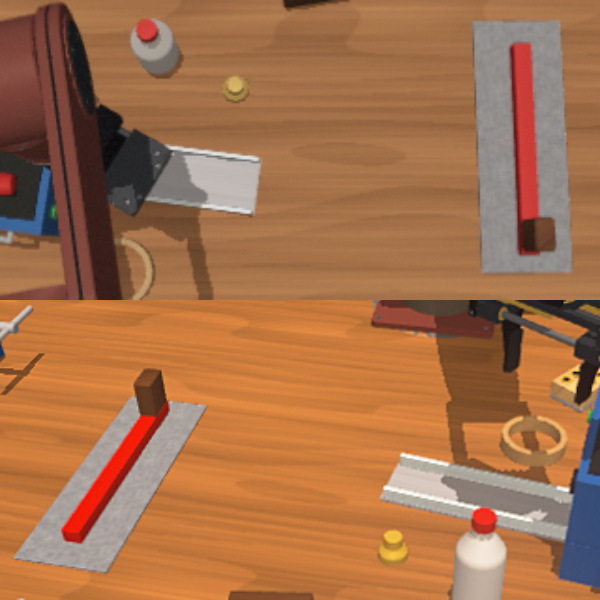

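The stick lies flat on the middle of the mat, nose at crop (522,45) and handle at (540,235). The gripper is clear of everything and the bystanders I can see haven't moved.

```bash
python3 -c "
from station import *
print(job_done())"
```

```text
the job is handed in; nothing more can be done
None
```

I handed the job in at about 42 s: the carrier was pressed about 4.6 N above sliding into the backstop and left there behind the closed flap, the stick lies flat on the mat, and no verdict came back.

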